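# Stand the toppled spice jars back up in their rack

## Task

Two green-lidded spice jars have toppled over in the wooden spice rack and lie on their sides, feet to the left. Push them back up onto their feet with your fingertips, without picking them up, so that both stand upright in the rack, close together in a row from its left end. Do not disturb the tin, the salt shaker, the dropper bottle and the third spice jar that stand round the rack.

Things in the scene. Friction and masses are not known exactly. Their poses are not given: they have to be found in the camera images.
- rack: wooden one-row spice rack, fixed; origin at the centre of its underside, +y along the row to its left end as the robot sees it, +x away from the robot. Floor at z = 16 mm; channel 54 mm wide (x), 320 mm long (y -160 to +160 mm). Rails 6 mm thick, front and lower back to z = 36 mm, upper back to 72 mm; end cheeks 10 mm thick, to z = 72 mm. Behind each fallen jar's lid 40 mm or more of the channel is free
- jar_a_mid (a point): fallen spice jar with a green lid, a cylinder 45 mm across, 105 mm tall, about 110 g. At first it lies along the rack, foot to the rack's +y end, lid to its -y end. The point is on its axis, 53 mm above its foot; +z runs from foot to lid. Either jar may be the left one
- jar_b_mid (a point): fallen spice jar with a green lid, a cylinder 45 mm across, 105 mm tall, about 110 g. At first it lies along the rack, foot to the rack's +y end, lid to its -y end. The point is on its axis, 53 mm above its foot; +z runs from foot to lid. Pushed on the lid's end it slides till its foot is stopped; if the finger then rises with the lid it tips up on its foot's edge, past 67 degrees drops upright
- tin: bystander: low food tin, 86 mm across, 40 mm high, standing loose in front of the rack; origin at the centre of its underside
- shaker: bystander: white salt shaker, 44 mm across, 90 mm high, standing loose left of and in front of the rack; origin at the centre of its underside
- dropper: bystander: small brown dropper bottle, 33 mm across, 102 mm high, standing loose behind the rack; origin at the centre of its underside
- plain_jar: bystander: third spice jar, with a grey-white lid, 44 mm across, 109 mm high, standing loose behind the rack; origin at the centre of its underside

How it is judged:
At the end, for the whole second after the job is handed in: Both fallen jars stand upright (within 0.08 rad) on the rack's floor inside the channel, at rest, in a row from its left end: each jar's point lies at more than 60 mm along the rack's +y axis (the gaps at the end cheek and between the jars together under about 32 mm) (angle between each of jar_a_mid, jar_b_mid's own z axis and vertical below 0.08 rad and z of jar_a_mid in the frame of rack between 0.062 and 0.076 m and x of jar_a_mid in the frame of rack between -0.015 and 0.015 m and y of each of jar_a_mid, jar_b_mid in the frame of rack above 0.06 m and linear speed of each of jar_a, jar_b below 0.02 m/s and z of jar_b_mid in the frame of rack between 0.062 and 0.076 m and x of jar_b_mid in the frame of rack between -0.015 and 0.015 m); the robot touches nothing.
It fails at once if a fallen spice jar is lifted clear of the rack's floor instead of being tipped up on its foot ((z of jar_a_mid in the frame of rack above 0.088 m or (angle between jar_a_mid's own z axis and vertical above 1.3 rad and z of jar_a_mid in the frame of rack above 0.066 m) or (angle between jar_a_mid's own z axis and vertical below 0.3 rad and z of jar_a_mid in the frame of rack above 0.083 m)) or (z of jar_b_mid in the frame of rack above 0.088 m or (angle between jar_b_mid's own z axis and vertical above 1.3 rad and z of jar_b_mid in the frame of rack above 0.066 m) or (angle between jar_b_mid's own z axis and vertical below 0.3 rad and z of jar_b_mid in the frame of rack above 0.083 m))).
It fails at once if the tin, the salt shaker, the dropper bottle or the third spice jar is shifted by more than 25 mm or tipped over (distance of any of tin, shaker, dropper, plain_jar from where it was at the start of the episode above 0.025 m or angle between any of tin, shaker, dropper, plain_jar's own z axis and vertical above 0.4 rad).
It also fails if it takes over 58 s, if anything falls off the work surface, if the arm or the gripper's body presses on something with over 40 N, if the wrist force passes 120 N, or if a joint passes its speed limit or range.

## Robot

A 6-joint arm with a two-finger parallel gripper is mounted at the origin on a cart in front of the work surface, level with it; the furniture and walls round the work are solid. World frame = base frame: x ahead of the robot, y to its left, z up, the work surface at z = 0. Lengths are in m, angles in rad, forces in N, time in s.
With the tool pointing down it reaches from about 0.35 to 0.85 m from the base axis. Payload 8.1 kg.
Tool frame: the origin (TCP) lies on the centre line of the jaws, within the pads' length; the fingertips stand robot.tips_ahead ahead of it and the grasp point (between the pads) lies 8 mm behind it (robot.tips_ahead is the distance from the TCP to the fingertips, in m); z points along the fingers, y is the direction in which the jaws open and shut (so a half turn about z gives the same grasp; the last joint's range is limited). The gripper opens to 93 mm and grips with 3 to 60 N. Pads are 15 mm wide; open, the fingers measure 128 mm over their backs; the gripper's body (75 mm by 188 mm) begins 65 mm behind the grasp point.
Start: joints at [1.017, 0.13, 1.488, -0, 1.523, -0.085], TCP at [0.271, 0.535, 0.23] pointing down, gripper open.
Joint ranges: [-2.96, 2.96], [-0.89, 2.26], [0.02, 2.5], [-1.34, 4.48], [0, 2.73], [-2.66, 2.66]. Speed limits (rad/s): [2.39, 2.39, 2.79, 3.14, 3.14, 3.14].

## Interface

Orientations are given as a rotation vector (axis times angle).
In Python, from plant import monitor, eyes, job, robot gives the robot as it stands.
- The arm moves only by the tool servo_tool, never from a script. Its argument "plan" is a list that holds one entry, the list of rows, each a list of 7 numbers: the closure, from -1 (fully open) to 1 (shut), so that 0 is half open, then the shift along the world's x, y, z in mm, then the turn, a rotation vector about the world's x, y, z in rad. In form: [[[hand, dx, dy, dz, ax, ay, az], ...]]. A call has 1 to 12 rows; each row shifts and turns the commanded pose from where the row before left it; what a row does not reach is not made up. A row lasts 1/10 s, in which the tool goes at most 50 mm and 8.59 degrees, less where a joint would pass 70% of its speed; a pose out of reach is approached as far as the arm can. A call with a gripper value outside its range is refused whole. The fingers move at their own pace and stop on an object; "force" is the grip in N (left out, the last holds). Time passes only in rows, so rows that do not move let the fingers close. It gives the time, the measured TCP pose, the force and the opening at its end, in the units of the state.
- monitor.read_state(): the state, without advancing time (a new reading comes with each control period).
- eyes.read_camera(name): name is "scene" or "top" or "wrist"; returns the picture (420x560x3 uint8, red, green, blue); there is no depth.
- eyes.camera_info(name): a dict with "mtx" (3x3 intrinsics, pixels), "R" (3x3) and "t" (3): a world point X has camera coordinates R X + t. Camera axes: x right, y down, z forward; pixel columns grow to the right and rows downward; lengths in m; the calibration is good to about 2 mm. A picture is of the moment at which its call begins: read the wrist's pose just before it. camera_info takes no time and is no camera call; for the wrist camera it gives the pose at the moment of the call.
- job.close_job(): hands the job in, once; it reports no verdict.
The state is a dict: "t": time; "q": joint angles; "dq": joint speeds; "joint_torque": joint torques, N m; "tool_pos": TCP position; "orientation": TCP orientation; "force": force on the tool from outside, world axes, zero at the start; "wrist_torque": the same for the moment, N m; "opening": finger opening in m.
Only numpy, scipy, OpenCV 4.12 (cv2) and the standard library are available. Lean on these libraries where they do the work, as an engineer would, in place of code of your own. Each camera call takes 0.05 s, during which the arm holds its last target. There are 200 camera calls.

## Working session

There is one attempt and no reset: what is moved stays moved. The work goes in short steps, Python scripts to look and compute and a tool call to move; the robot and the scene stay as the last step left them, time stands still between calls to the robot, and variables do not carry over. Pictures are saved under pics/ and viewed, about 8 in all and at most 12, crops included, and the job is handed in when it is done.

Besides the shell and the picture viewer there is one more tool, called as a command line: name --argument value ..., lists and objects as JSON in quotes. servo_tool: Moves the arm, as the interface text tells. Its arguments: {"type":"object","properties":{"plan":{"type":"array"},"force":{"type":"number"}},"required":["plan"]}

```bash
mkdir -p pics; ls
python3 - <<'E'
from plant import monitor, eyes, robot
import cv2,numpy as np
s=monitor.read_state();print(s,robot.tips_ahead)
for n in("scene","top"):
    im=eyes.read_camera(n);cv2.imwrite(f"pics/{n}0.png",im[:,:,::-1]);c=eyes.camera_info(n);print(n,c)
E
```

```text
pics
{'t': 0.0, 'q': array([ 1.01659010e+00,  1.31141202e-01,  1.48924795e+00,  3.90457073e-05,
        1.52301409e+00, -8.53668263e-02]), 'dq': array([ 0.00056239, -0.00173357,  0.00155861, -0.0005919 , -0.00127531,
        0.00063055]), 'joint_torque': array([ 1.07260435e-04, -5.59858954e+01, -4.91738605e+01,  7.70059344e-02,
        3.57817404e-02, -2.01940784e-04]), 'tool_pos': array([0.2707749 , 0.5348205 , 0.22861657]), 'orientation': array([-7.29586558e-01, -3.05507645e+00,  2.68010285e-03]), 'force': array([ 0.35258668,  0.0303307 , -0.94729087]), 'wrist_torque': array([-0.02681074, -0.05680966,  0.01681941]), 'opening': 0.09303774834003692} 0.011
scene {'mtx': array([[483.90427557,   0.        , 282.08399749],
       [  0.        , 483.90427557, 208.9545041 ],
       [  0.        ,   0.        ,   1.        ]]), 'R': array([[-0.98251054, -0.18488913,  0.02211424],
       [-0.09055485,  0.37065396, -0.92434596],
       [ 0.16270479, -0.91018221, -0.38091403]]), 't': array([0.42400125, 0.18389973, 0.63831694])}
top {'mtx': array([[493.74773168,   0.        , 273.46399186],
       [  0.        , 493.74773168, 212.97008023],
       [  0.        ,   0.        ,   1.        ]]), 'R': array([[ 0.02909364, -0.99955656, -0.00634422],
       [-0.98168733, -0.02737697, -0.18852185],
       [ 0.18826456,  0.01171283, -0.9820485 ]]), 't': array([-0.19967883,  0.48502251,  0.88829704])}
```

View pics/scene0.png

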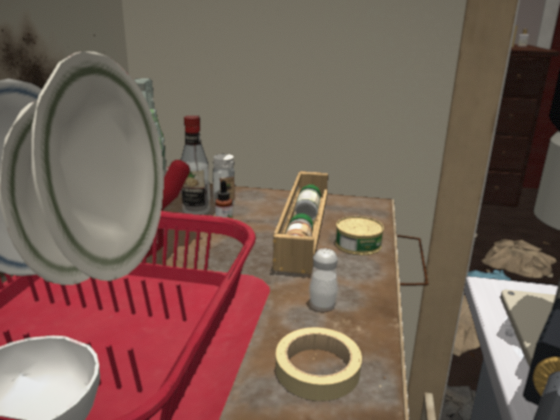

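View pics/top0.png

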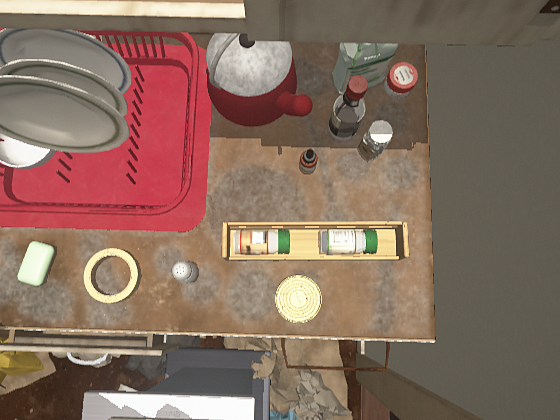

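The top view shows the rack at cols 222–408, rows 222–260. The left jar spans about 234–290 and the right jar 320–378, with lids to the right. The dropper is at (309,160), the plain jar at (377,137), the tin at (298,299) and the shaker at (184,271).

```bash
cat > h.py <<'E'
from plant import monitor, eyes, robot
import cv2,numpy as np
def ray(n,uv,z,c=None):
    c=c or eyes.camera_info(n);R,t=c["R"],c["t"]
    o=-R.T@t;d=R.T@np.linalg.solve(c["mtx"],[uv[0],uv[1],1.]);return o+d*(z-o[2])/d[2]
def proj(n,X):
    c=eyes.camera_info(n);p=c["mtx"]@(c["R"]@np.array(X)+c["t"]);return p[:2]/p[2]
def lids(im,z=.0385,n="top",box=(215,215,420,265)):
    hsv=cv2.cvtColor(im,cv2.COLOR_RGB2HSV);m=cv2.inRange(hsv,(50,110,40),(85,255,255))
    k=np.zeros_like(m);x0,y0,x1,y1=box;k[y0:y1,x0:x1]=m[y0:y1,x0:x1]
    N,l,s,c=cv2.connectedComponentsWithStats(k)
    return [(s[i].tolist(),c[i].round(1).tolist()) for i in range(1,N) if s[i][4]>30]
E
python3 - <<'E'
from h import *
im=cv2.imread("pics/top0.png")
big=cv2.resize(im[212:270,215:415],None,fx=4,fy=4,interpolation=cv2.INTER_CUBIC);cv2.imwrite("pics/crop0.png",big)
for s,c in lids(im[:,:,::-1]):
    x,y,w,h,a=s;print(s,c,"end",ray("top",(x+w,c[1]),.0385),ray("top",(x,c[1]),.0385))
for n,uv,z in(("shaker",(184,270),.09),("tin",(298,299),.04),("dropper",(309,155),.1),("plain",(379,127),.109)):print(n,ray("top",uv,z))
E
```

```text
[365, 231, 12, 22, 166] [370.6, 241.2] end [ 0.44320011 -0.38209877  0.0385    ] [ 0.44256273 -0.35954473  0.0385    ]
[279, 232, 10, 18, 76] [283.4, 240.9] end [ 0.43909079 -0.21652666  0.0385    ] [ 0.43855846 -0.19768712  0.0385    ]
shaker [ 0.37528399 -0.03167171  0.09      ]
tin [ 0.33167356 -0.23554378  0.04      ]
dropper [ 0.5891932  -0.24792036  0.1       ]
plain [ 0.64281687 -0.37375473  0.109     ]
```

View pics/crop0.png

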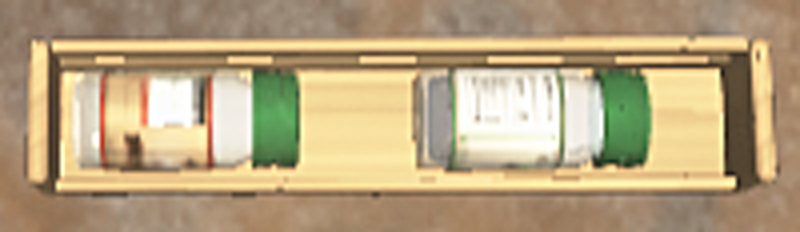

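Run:
```python
from h import *
f=lambda x,y,z:ray("top",(x/4+215-.4,y/4+212-.4),z).round(4)
print("L cheek",f(30,40,.072),f(30,185,.072),f(48,40,.072),f(48,185,.072))
print("R cheek",f(752,40,.072),f(770,40,.072),f(776,183,.072),f(757,183,.072))
print("front rail top",f(58,185,.036),f(735,190,.036), f(58,178,.036),f(735,178,.036))
print("back rail top",f(55,43,.072),f(745,43,.072),f(52,54,.072),f(745,54,.072))
print("jarL foot,lid",f(75,118,.0385),f(299,118,.0385),"R",f(415,118,.0385),f(650,118,.0385))
print("jar edges top/bot",f(275,70,.0385),f(275,167,.0385),f(625,70,.0385),f(625,167,.0385))
```

```text
L cheek [ 0.4667 -0.0925  0.072 ] [ 0.4003 -0.0958  0.072 ] [ 0.467  -0.1008  0.072 ] [ 0.4006 -0.1039  0.072 ]
R cheek [ 0.476  -0.4225  0.072 ] [ 0.4762 -0.4307  0.072 ] [ 0.4108 -0.4319  0.072 ] [ 0.4106 -0.4234  0.072 ]
front rail top [ 0.4042 -0.1048  0.036 ] [ 0.4109 -0.4222  0.036 ] [ 0.4075 -0.1047  0.036 ] [ 0.4165 -0.4223  0.036 ]
back rail top [ 0.4656 -0.104   0.072 ] [ 0.4745 -0.4192  0.072 ] [ 0.4605 -0.1029  0.072 ] [ 0.4694 -0.4191  0.072 ]
jarL foot,lid [ 0.4357 -0.1116  0.0385] [ 0.4387 -0.2172  0.0385] R [ 0.4403 -0.2718  0.0385] [ 0.4434 -0.3823  0.0385]
jar edges top/bot [ 0.4613 -0.2053  0.0385] [ 0.4153 -0.2065  0.0385] [ 0.4659 -0.3707  0.0385] [ 0.4199 -0.3704  0.0385]
```

servo_tool --plan '[[[1,7,-33,0,0,0,-0.045],[1,7,-33,0,0,0,-0.045],[1,7,-33,0,0,0,-0.045],[1,7,-33,0,0,0,-0.045],[1,7,-33,0,0,0,-0.045],[1,7,-33,0,0,0,-0.045],[1,7,-33,0,0,0,-0.045],[1,7,-33,0,0,0,-0.045],[1,7,-33,0,0,0,-0.045],[1,7,-33,0,0,0,-0.045],[1,7,-33,0,0,0,-0.045],[1,7,-33,0,0,0,-0.045]]]' --force 20

```text
t: 1.3
tool_pos: [0.3549, 0.138, 0.2294]
orientation: [-1.52, -2.749, 0.0]
force: [-0.1, 0.3, -0.5]
opening: 0.0027
```

servo_tool --plan '[[[1,7,-32,-5,0,0,-0.045],[1,7,-32,-5,0,0,-0.045],[1,7,-32,-5,0,0,-0.045],[1,7,-32,-5,0,0,-0.045],[1,7,-32,-5,0,0,-0.045],[1,7,-32,-5,0,0,-0.045],[1,7,-32,-5,0,0,-0.045],[1,7,-32,-5,0,0,-0.045],[1,7,-32,-5,0,0,-0.045],[1,7,-32,-5,0,0,-0.045],[1,7,-32,-5,0,0,-0.045],[1,7,-32,-5,0,0,-0.04]]]'

```text
t: 2.5
tool_pos: [0.4389, -0.246, 0.169]
orientation: [-2.193, -2.248, 0.0]
force: [0.3, -1.1, 0.1]
opening: 0.0006
```

servo_tool --plan '[[[1,0,0,-20,0,0,0],[1,0,0,-20,0,0,0],[1,0,0,-20,0,0,0],[1,0,0,-20,0,0,0],[1,0,0,-15,0,0,0],[1,0,0,-15,0,0,0],[1,0,0,-10,0,0,0],[1,0,0,-8,0,0,0],[1,0,0,-4,0,0,0],[1,0,0,0,0,0,0]]]'

```text
t: 3.5
tool_pos: [0.4389, -0.2446, 0.0373]
orientation: [-2.191, -2.251, 0.0]
force: [-0.3, -0.3, 1.0]
opening: 0.0003
```

Run:
```python
from h import *
im=eyes.read_camera("top");cv2.imwrite("pics/t1.png",cv2.resize(im[190:290,200:430,::-1],None,fx=3,fy=3));print(monitor.read_state()["force"],monitor.read_state()["tool_pos"])
```

```text
[ 0.11189014 -0.1457474  -0.10001219] [ 0.43923347 -0.24480851  0.03786521]
```

View pics/t1.png

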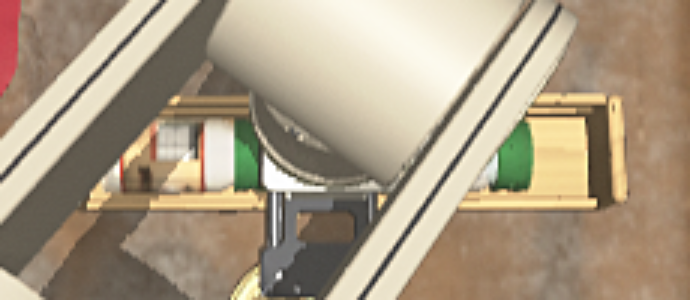

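The finger is between the jars and touching nothing, so I'll push the left jar to the cheek now.

servo_tool --plan '[[[1,0,5,0,0,0,0],[1,0,5,0,0,0,0],[1,0,5,0,0,0,0],[1,0,4,0,0,0,0],[1,0,3,0,0,0,0],[1,0,2,0,0,0,0],[1,0,1,0,0,0,0],[1,0,0,0,0,0,0]]]'

```text
t: 4.35
tool_pos: [0.4391, -0.2196, 0.0376]
orientation: [-2.191, -2.251, -0.0]
force: [-0.3, -0.1, -0.2]
opening: -0.0001
```

servo_tool --plan '[[[1,0,1,0,0,0,0],[1,0,1,0,0,0,0],[1,0,1,0,0,0,0],[1,0,1,0,0,0,0],[1,0,0,0,0,0,0]]]'

```text
t: 4.85
tool_pos: [0.4393, -0.2168, 0.0379]
orientation: [2.19, 2.25, -0.002]
force: [-0.8, -6.4, -2.9]
opening: 0.0005
```

servo_tool --plan '[[[1,0,1,0,0,0,0],[1,0,-0.5,3,0,0,0],[1,0,-0.8,3,0,0,0],[1,0,-0.8,3,0,0,0],[1,0,0,0,0,0,0]]]'

```text
t: 5.35
tool_pos: [0.4397, -0.2187, 0.0475]
orientation: [2.189, 2.248, -0.002]
force: [-0.1, -8.4, -2.6]
opening: 0.0006
```

Run:
```python
from h import *
s=monitor.read_state();print(s["tool_pos"],s["force"])
for n in ("wrist","top"):
    im=eyes.read_camera(n);cv2.imwrite(f"pics/{n}2.png",im[:,:,::-1])
```

```text
[ 0.43971758 -0.21870979  0.04753176] [-0.13268591 -8.36888217 -2.56127355]
```

View pics/wrist2.png

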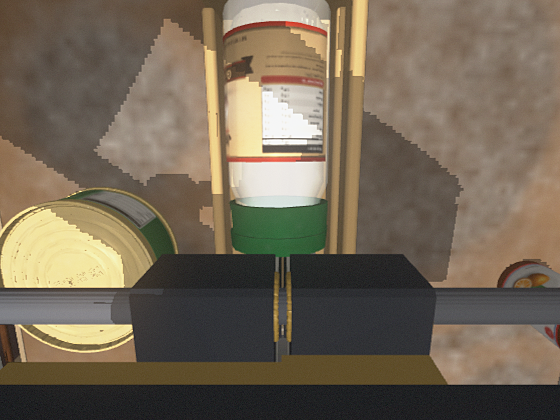

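The wrist view shows the lid against the fingers (lid end at about (283,252)), and the tool carries a downward load. The lid is rising with it, so I'll follow the arc.

servo_tool --plan '[[[1,0,-0.6,3,0,0,0],[1,0,-0.6,3,0,0,0],[1,0,-0.4,3,0,0,0],[1,0,-0.3,4,0,0,0],[1,0,-0.2,4,0,0,0],[1,0,0,0,0,0,0]]]'

```text
t: 6.05
tool_pos: [0.4398, -0.2205, 0.0647]
orientation: [2.189, 2.249, -0.001]
force: [0.1, -6.9, -0.2]
opening: 0.0005
```

servo_tool --plan '[[[1,0,-0.2,4,0,0,0],[1,0,0,4,0,0,0],[1,0,0.2,4,0,0,0],[1,0,0,0,0,0,0]]]'

```text
t: 6.45
tool_pos: [0.4398, -0.2203, 0.0768]
orientation: [2.189, 2.249, -0.001]
force: [-0.5, -6.4, 0.4]
opening: 0.0006
```

Run:
```python
from h import *
s=monitor.read_state();print(s["tool_pos"],s["force"])
im=eyes.read_camera("wrist");cv2.imwrite("pics/wrist3.png",im[:,:,::-1])
```

```text
[ 0.43981369 -0.22029983  0.076767  ] [-0.48258531 -6.42979165  0.38859741]
```

View pics/wrist3.png

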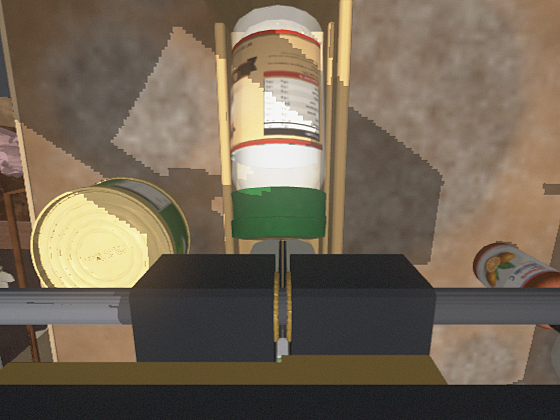

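The lid keeps its apparent size (about 94 px) as the camera rises, so it is lifting with the finger. I'll continue.

servo_tool --plan '[[[1,0,0.6,4,0,0,0],[1,0,0.8,4,0,0,0],[1,0,1.0,4,0,0,0],[1,0,1.2,4,0,0,0],[1,0,1.4,4,0,0,0],[1,0,0,0,0,0,0]]]'

```text
t: 7.1
tool_pos: [0.4403, -0.2163, 0.0975]
orientation: [2.188, 2.247, -0.002]
force: [1.2, -9.1, 1.6]
opening: 0.0002
```

servo_tool --plan '[[[1,0,1.5,3.5,0,0,0],[1,0,1.8,3.5,0,0,0],[1,0,2.1,3.5,0,0,0],[1,0,2.4,3.5,0,0,0],[1,0,0,0,0,0,0]]]'

```text
t: 7.6
tool_pos: [0.4414, -0.2102, 0.113]
orientation: [2.185, 2.243, -0.003]
force: [0.6, -16.0, 6.0]
opening: 0.0003
```

servo_tool --plan '[[[1,0,0,3,0,0,0],[1,0,1,3,0,0,0],[1,0,0,0,0,0,0]]]'

```text
t: 7.9
tool_pos: [0.4396, -0.2056, 0.1165]
orientation: [2.191, 2.25, 0.001]
force: [-0.1, -0.8, -0.6]
opening: 0.0006
```

Run:
```python
from h import *
s=monitor.read_state();print(s["tool_pos"],s["force"])
im=eyes.read_camera("wrist");cv2.imwrite("pics/wrist4.png",im[:,:,::-1])
```

```text
[ 0.43955506 -0.20555205  0.11649267] [-0.06984149 -0.78408917 -0.61999595]
```

View pics/wrist4.png

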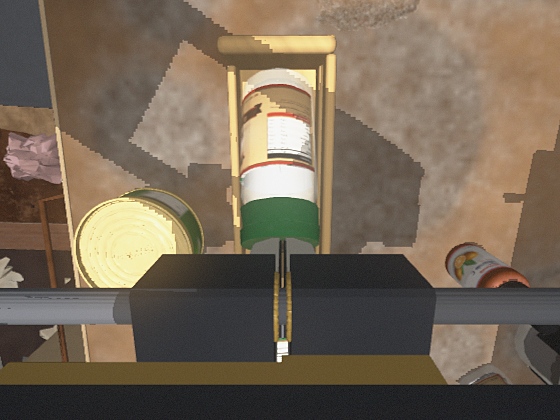

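Run:
```python
from h import *
c=eyes.camera_info("wrist");f=c["mtx"][0,0];o=-c["R"].T@c["t"];print("cam",o,f)
print(c["R"][2])
for w,uv in((78,(281,225)),(70,(277,135)),(70,(280,80))):
    d=c["R"].T@np.linalg.solve(c["mtx"],[*uv,1.]);print(uv,o+d*(f*.045/w))
    print("on z=.0385",ray("wrist",uv,.0385,c))
im=eyes.read_camera("scene");cv2.imwrite("pics/scene4.png",cv2.resize(im[160:290,250:400,::-1],None,fx=4,fy=4))
```

```text
cam [ 0.43634545 -0.13987756  0.26987705] 339.71307219718153
[ 0.00708942 -0.24091654 -0.97051994]
(281, 225) [ 0.43733723 -0.19701238  0.08212556]
on z=.0385 [ 0.43756767 -0.21028811  0.0385    ]
(277, 135) [ 0.43339038 -0.14747896  0.04672179]
on z=.0385 [ 0.4332815  -0.14775902  0.0385    ]
(280, 80) [ 0.4344079  -0.11312473  0.03820132]
on z=.0385 [ 0.43441039 -0.11315922  0.0385    ]
```

View pics/scene4.png

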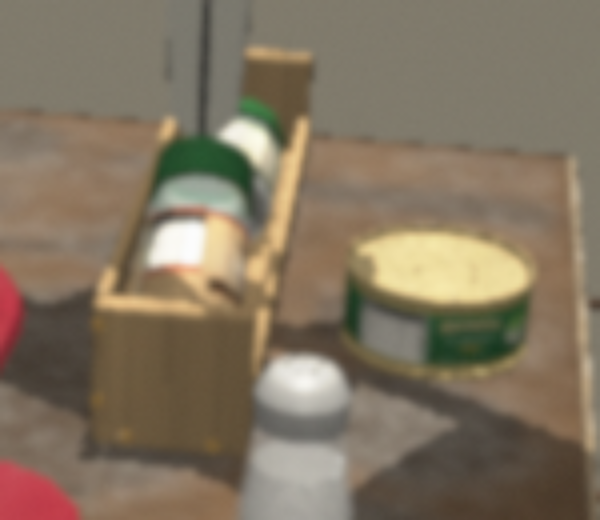

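The lid axis is still raised to about 82 mm (tilt about 28°), but the fingertip has crept up the lid's face to its upper rim. By lever arms, pressing about 35 mm up the face works best with low friction. I'll slide the tip down the face a little.

servo_tool --plan '[[[1,0,-1.5,-3,0,0,0],[1,0,-1,-3,0,0,0],[1,0,-1,-2,0,0,0],[1,0,0,0,0,0,0]]]'

```text
t: 8.4
tool_pos: [0.4386, -0.2084, 0.1068]
orientation: [-2.19, -2.25, 0.0]
force: [-0.9, -1.5, 0.2]
opening: 0.0005
```

```bash
cat >> h.py <<'E'
def tilt(save=None):
    s=monitor.read_state();im=eyes.read_camera("wrist");c=eyes.camera_info("wrist")
    hsv=cv2.cvtColor(im,cv2.COLOR_RGB2HSV);m=cv2.inRange(hsv,(50,110,30),(85,255,255));m[:,:205]=0;m[:,350:]=0
    if save:cv2.imwrite(save,im[:,:,::-1])
    x,y,w,h=cv2.boundingRect(max(cv2.findContours(m,0,2)[0],key=cv2.contourArea));f=c["mtx"][0,0];o=-c["R"].T@c["t"]
    d=c["R"].T@np.linalg.solve(c["mtx"],[x+w/2,y+h/2,1.]);P=o+d*f*.045/w
    print("lid px",(x,y,w,h),"lid pt",P.round(3),"tilt~",np.degrees(np.arcsin(np.clip((P[2]-.016-.02)/.098,-1,1))).round(0),"tcp",s["tool_pos"].round(4),"F",s["force"].round(1))
E
python3 -c "
from h import *
tilt('pics/w5.png')"
```

```text
lid px (255, 229, 58, 9) lid pt [ 0.44  -0.226  0.01 ] tilt~ -15.0 tcp [ 0.4386 -0.2084  0.1068] F [-0.9 -1.5  0.2]
```

```bash
python3 -c "
from h import *
for n in ('wrist3','wrist4','w5'):
    im=cv2.imread(f'pics/{n}.png');hsv=cv2.cvtColor(im,cv2.COLOR_BGR2HSV)
    print(n)
    for y in range(170,262,8):print(y,hsv[y,270].tolist(),end=' ')
    print()
    m=cv2.inRange(hsv,(50,80,15),(90,255,255));m[:,:205]=0;m[:,350:]=0
    print([cv2.boundingRect(k) for k in cv2.findContours(m,0,2)[0] if cv2.contourArea(k)>50])
"
```

```text
wrist3
170 [15, 6, 237] 178 [15, 9, 238] 186 [60, 55, 193] 194 [57, 88, 107] 202 [62, 93, 107] 210 [61, 96, 106] 218 [62, 111, 103] 226 [63, 98, 102] 234 [65, 135, 98] 242 [21, 30, 109] 250 [27, 21, 109] 258 [45, 34, 45] 
[(232, 187, 94, 51)]
wrist4
170 [30, 1, 244] 178 [0, 0, 243] 186 [0, 0, 243] 194 [53, 4, 234] 202 [59, 82, 109] 210 [62, 87, 108] 218 [63, 95, 107] 226 [61, 95, 105] 234 [66, 120, 104] 242 [27, 20, 117] 250 [30, 20, 114] 258 [105, 13, 40] 
[(240, 197, 79, 52)]
w5
170 [150, 1, 243] 178 [150, 1, 243] 186 [15, 6, 241] 194 [20, 10, 240] 202 [61, 87, 108] 210 [59, 92, 108] 218 [62, 105, 102] 226 [64, 98, 107] 234 [63, 117, 105] 242 [24, 23, 113] 250 [30, 23, 113] 258 [90, 16, 47] 
[(241, 197, 78, 44)]
```

servo_tool --plan '[[[1,0,1.5,0,0,0,0],[1,0,1.8,3.0,0,0,0],[1,0,1.9,3.0,0,0,0],[1,0,0,0,0,0,0]]]'

```text
t: 8.85
tool_pos: [0.4395, -0.2032, 0.1144]
orientation: [2.19, 2.251, 0.001]
force: [-0.6, -0.5, 0.4]
opening: 0.0001
```

```bash
sed -i 's/(50,110,30)/(50,75,15)/' h.py; python3 -c "
from h import *
tilt('pics/w6.png')"
```

```text
lid px (248, 224, 63, 26) lid pt [ 0.437 -0.217  0.038] tilt~ 1.0 tcp [ 0.4395 -0.2032  0.1144] F [-0.6 -0.5  0.4]
```

The lid slipped and dropped flat again. I'll restart with the tip 33 mm up the lid's face.

servo_tool --plan '[[[1,0,-15,0,0,0,0],[1,0,-15,0,0,0,0],[1,0,-8,0,0,0,0],[1,0,0,-20,0,0,0],[1,0,0,-20,0,0,0],[1,0,0,-14,0,0,0],[1,0,5,0,0,0,0],[1,0,4,0,0,0,0],[1,0,3,0,0,0,0],[1,0,0,0,0,0,0]]]'

```text
t: 9.9
tool_pos: [0.4398, -0.2293, 0.0607]
orientation: [2.189, 2.251, 0.001]
force: [0.4, 0.6, -0.7]
opening: 0.0006
```

servo_tool --plan '[[[1,0,4,0,0,0,0],[1,0,4,0,0,0,0],[1,0,2,0,0,0,0],[1,0,2,0,0,0,0],[1,0,0,0,0,0,0]]]'

```text
t: 10.4
tool_pos: [0.439, -0.2171, 0.0596]
orientation: [-2.191, -2.251, -0.0]
force: [0.3, 0.1, -0.2]
opening: 0.0003
```

```bash
python3 -c "
from h import *
tilt('pics/w7.png')"
```

```text
lid px (236, 196, 85, 49) lid pt [ 0.436 -0.202  0.041] tilt~ 3.0 tcp [ 0.439  -0.2171  0.0596] F [ 0.3  0.1 -0.2]
```

Next I'll preload and make the first rise.

servo_tool --plan '[[[1,0,0.7,0,0,0,0],[1,0,0.7,0,0,0,0],[1,0,0,0,0,0,0]]]'

```text
t: 10.75
tool_pos: [0.4392, -0.2167, 0.0598]
orientation: [2.191, 2.25, -0.001]
force: [-0.3, -5.3, -0.7]
opening: 0.0003
```

servo_tool --plan '[[[1,0,0.5,1,0,0,0],[1,0,0,3,0,0,0],[1,0,0,3,0,0,0],[1,0,0,3,0,0,0],[1,0,0,0,0,0,0]]]'

```text
t: 11.25
tool_pos: [0.4397, -0.2167, 0.0705]
orientation: [2.19, 2.249, -0.001]
force: [0.3, -6.6, -0.4]
opening: 0.0005
```

```bash
python3 -c "
from h import *
tilt('pics/w8.png')"
```

```text
lid px (236, 198, 84, 46) lid pt [ 0.436 -0.202  0.049] tilt~ 8.0 tcp [ 0.4397 -0.2167  0.0705] F [ 0.3 -6.6 -0.4]
```

servo_tool --plan '[[[1,0,0,4,0,0,0],[1,0,0.3,4,0,0,0],[1,0,0.5,4,0,0,0],[1,0,0.7,4,0,0,0],[1,0,0,0,0,0,0]]]'

```text
t: 11.8
tool_pos: [0.4397, -0.2149, 0.0866]
orientation: [2.19, 2.249, -0.0]
force: [1.1, -6.1, 0.1]
opening: 0.001
```

servo_tool --plan '[[[1,0,0.7,4,0,0,0],[1,0,1.0,4,0,0,0],[1,0,1.2,4,0,0,0],[1,0,0,0,0,0,0]]]'

```text
t: 12.2
tool_pos: [0.4397, -0.212, 0.0986]
orientation: [2.19, 2.249, -0.0]
force: [0.3, -7.0, 1.8]
opening: 0.0006
```

```bash
python3 -c "
from h import *
tilt('pics/w9.png')"
```

```text
lid px (237, 195, 83, 44) lid pt [ 0.436 -0.196  0.075] tilt~ 23.0 tcp [ 0.4397 -0.212   0.0986] F [ 0.3 -7.   1.8]
```

servo_tool --plan '[[[1,0,1.4,3.4,0,0,0],[1,0,1.6,3.3,0,0,0],[1,0,1.8,3.2,0,0,0],[1,0,2.0,3.1,0,0,0],[1,0,0,0,0,0,0]]]'

```text
t: 12.75
tool_pos: [0.4403, -0.2063, 0.1125]
orientation: [2.188, 2.247, -0.001]
force: [0.1, -9.5, 3.6]
opening: 0.0006
```

```bash
python3 -c "
from h import *
tilt('pics/w10.png')"
```

```text
lid px (237, 193, 82, 53) lid pt [ 0.437 -0.193  0.087] tilt~ 31.0 tcp [ 0.4403 -0.2063  0.1125] F [ 0.1 -9.5  3.6]
```

servo_tool --plan '[[[1,0,1.9,3.1,0,0,0],[1,0,2.2,2.9,0,0,0],[1,0,2.4,2.8,0,0,0],[1,0,0,0,0,0,0]]]'

```text
t: 13.2
tool_pos: [0.4389, -0.197, 0.1193]
orientation: [-2.19, -2.251, -0.001]
force: [-0.7, 0.1, 0.5]
opening: 0.0005
```

```bash
python3 -c "
from h import *
tilt('pics/w11.png')"
```

```text
lid px (300, 235, 12, 8) lid pt [ 0.537 -0.551 -0.935] tilt~ -90.0 tcp [ 0.4389 -0.197   0.1193] F [-0.7  0.1  0.5]
```

The tip slipped off again. The forces suggest I pushed too hard and the foot stuck on the cheek by friction. I'll retry with the tip higher on the face, a light push, and force checks in small steps.

servo_tool --plan '[[[1,0,-15,0,0,0,0],[1,0,-15,0,0,0,0],[1,0,-5,0,0,0,0],[1,0,0,-20,0,0,0],[1,0,0,-20,0,0,0],[1,0,0,-15.5,0,0,0],[1,0,5,0,0,0,0],[1,0,5,0,0,0,0],[1,0,4,0,0,0,0],[1,0,0,0,0,0,0]]]'

```text
t: 14.25
tool_pos: [0.4449, -0.2255, 0.0712]
orientation: [2.18, 2.237, 0.0]
force: [0.3, -10.8, 28.5]
opening: 0.0005
```

servo_tool --plan '[[[1,0,1,0,0,0,0],[1,0,1,0,0,0,0],[1,0,0,0,0,0,0]]]'

```text
t: 14.55
tool_pos: [0.4449, -0.2241, 0.0713]
orientation: [2.18, 2.237, -0.0]
force: [0.2, -13.8, 28.3]
opening: 0.0009
```

```bash
python3 -c "
from h import *
tilt('pics/w12.png')"
```

```text
lid px (237, 200, 79, 43) lid pt [ 0.441 -0.214  0.039] tilt~ 2.0 tcp [ 0.4449 -0.2241  0.0713] F [  0.2 -13.8  28.3]
```

The jar had slid back about 12 mm, so I came down on top of its lid. I'll back off and re-enter behind it.

servo_tool --plan '[[[1,0,0,15,0,0,0],[1,0,-12,0,0,0,0],[1,0,-12,0,0,0,0],[1,0,0,-15,0,0,0],[1,0,0,0,0,0,0]]]'

```text
t: 15.1
tool_pos: [0.437, -0.2408, 0.0609]
orientation: [-2.189, -2.246, 0.001]
force: [-0.0, -0.1, -1.4]
opening: 0.0008
```

servo_tool --plan '[[[1,0,5,0,0,0,0],[1,0,5,0,0,0,0],[1,0,5,0,0,0,0],[1,0,5,0,0,0,0],[1,0,5,0,0,0,0],[1,0,3,0,0,0,0],[1,0,0,0,0,0,0]]]'

```text
t: 15.8
tool_pos: [0.4404, -0.2164, 0.066]
orientation: [2.185, 2.246, -0.006]
force: [-1.6, -16.7, 0.6]
opening: 0.0004
```

```bash
python3 -c "
from h import *
tilt('pics/w13.png')"
```

```text
lid px (241, 196, 83, 47) lid pt [ 0.439 -0.202  0.043] tilt~ 4.0 tcp [ 0.4404 -0.2164  0.066 ] F [ -1.6 -16.7   0.6]
```

servo_tool --plan '[[[1,0,-2,-2,0,0,0],[1,0,0,0,0,0,0]]]'

```text
t: 16.05
tool_pos: [0.44, -0.2167, 0.0633]
orientation: [2.188, 2.248, -0.002]
force: [-0.3, -8.7, 1.4]
opening: 0.0003
```

servo_tool --plan '[[[1,0,0,3,0,0,0],[1,0,0,3,0,0,0],[1,0,0,3,0,0,0],[1,0,0,3,0,0,0],[1,0,0,0,0,0,0]]]'

```text
t: 16.55
tool_pos: [0.44, -0.2162, 0.0753]
orientation: [2.188, 2.249, -0.001]
force: [-0.4, -7.1, 0.4]
opening: 0.0008
```

```bash
python3 -c "
from h import *
tilt('pics/w14.png')"
```

```text
lid px (242, 196, 82, 46) lid pt [ 0.439 -0.202  0.05 ] tilt~ 8.0 tcp [ 0.44   -0.2162  0.0753] F [-0.4 -7.1  0.4]
```

servo_tool --plan '[[[1,0,-0.3,3.5,0,0,0],[1,0,0.2,3.5,0,0,0],[1,0,0.5,3.5,0,0,0],[1,0,0.7,3.5,0,0,0],[1,0,0,0,0,0,0]]]'

```text
t: 17.1
tool_pos: [0.4398, -0.2142, 0.089]
orientation: [2.189, 2.25, -0.0]
force: [0.2, -5.5, 0.7]
opening: 0.0003
```

servo_tool --plan '[[[1,0,0.7,3.5,0,0,0],[1,0,0.9,3.5,0,0,0],[1,0,0,0,0,0,0]]]'

```text
t: 17.4
tool_pos: [0.4397, -0.2126, 0.0958]
orientation: [2.19, 2.25, -0.0]
force: [0.4, -5.6, 0.3]
opening: 0.0005
```

```bash
python3 -c "
from h import *
tilt('pics/w15.png')"
```

```text
lid px (242, 196, 82, 43) lid pt [ 0.439 -0.198  0.07 ] tilt~ 20.0 tcp [ 0.4397 -0.2126  0.0958] F [ 0.4 -5.6  0.3]
```

servo_tool --plan '[[[1,0,1.2,3.6,0,0,0],[1,0,1.3,3.5,0,0,0],[1,0,0,0,0,0,0]]]'

```text
t: 17.75
tool_pos: [0.4397, -0.2103, 0.103]
orientation: [2.189, 2.25, -0.0]
force: [-0.1, -6.2, 1.3]
opening: 0.0009
```

```bash
python3 -c "
from h import *
tilt('pics/w16.png')"
```

```text
lid px (242, 196, 82, 44) lid pt [ 0.439 -0.196  0.077] tilt~ 25.0 tcp [ 0.4397 -0.2103  0.103 ] F [-0.1 -6.2  1.3]
```

servo_tool --plan '[[[1,0,1.3,3.6,0,0,0],[1,0,1.4,3.5,0,0,0],[1,0,0,0,0,0,0]]]'

```text
t: 18.1
tool_pos: [0.4398, -0.2075, 0.1102]
orientation: [2.189, 2.25, -0.0]
force: [0.2, -6.2, 1.5]
opening: 0.0001
```

```bash
python3 -c "
from h import *
tilt('pics/w17.png')"
```

```text
lid px (242, 195, 81, 48) lid pt [ 0.439 -0.194  0.082] tilt~ 28.0 tcp [ 0.4398 -0.2075  0.1102] F [ 0.2 -6.2  1.5]
```

servo_tool --plan '[[[1,0,1.8,2.6,0,0,0],[1,0,1.9,2.4,0,0,0],[1,0,0,0,0,0,0]]]'

```text
t: 18.45
tool_pos: [0.4395, -0.2031, 0.1149]
orientation: [2.191, 2.251, 0.001]
force: [-0.1, -0.0, 0.4]
opening: 0.0008
```

```bash
python3 -c "
from h import *
tilt('pics/w18.png')"
```

```text
lid px (249, 215, 71, 34) lid pt [ 0.44  -0.204  0.063] tilt~ 16.0 tcp [ 0.4395 -0.2031  0.1149] F [-0.1 -0.   0.4]
```

At about 28° the foot, which had stuck on the cheek, slips down, and the contact is lost because the finger moves too slowly. I'll repeat the quasi-static rise to about 18°, then run the rest of the arc fast so the finger stays ahead of the drop.

servo_tool --plan '[[[1,0,-20,3,0,0,0],[1,0,-20,0,0,0,0],[1,0,-3,0,0,0,0],[1,0,0,-25,0,0,0],[1,0,0,-25,0,0,0],[1,0,0,-9,0,0,0],[1,0,5,0,0,0,0],[1,0,5,0,0,0,0],[1,0,5,0,0,0,0],[1,0,5,0,0,0,0],[1,0,4,0,0,0,0],[1,0,0,0,0,0,0]]]'

```text
t: 19.7
tool_pos: [0.4394, -0.2218, 0.0586]
orientation: [2.19, 2.251, 0.0]
force: [0.0, 0.3, 0.7]
opening: -0.0
```

servo_tool --plan '[[[1,0,3,0,0,0,0],[1,0,2,0,0,0,0],[1,0,1,0,0,0,0],[1,0,0,0,0,0,0]]]'

```text
t: 20.1
tool_pos: [0.4393, -0.2168, 0.0583]
orientation: [2.191, 2.25, -0.001]
force: [0.3, -3.3, 0.6]
opening: 0.0005
```

```bash
python3 -c "
from h import *
tilt('pics/w19.png')"
```

```text
lid px (245, 199, 85, 47) lid pt [ 0.441 -0.203  0.04 ] tilt~ 2.0 tcp [ 0.4393 -0.2168  0.0583] F [ 0.3 -3.3  0.6]
```

servo_tool --plan '[[[1,0,0.8,4,0,0,0],[1,0,0,5.5,0,0,0],[1,0,0,5.5,0,0,0],[1,0,0.2,5.5,0,0,0],[1,0,0.5,5.5,0,0,0],[1,0,1.0,5,0,0,0],[1,0,8,17,0,0,0],[1,0,12,15,0,0,0],[1,0,16,10,0,0,0],[1,0,18,5,0,0,0],[1,0,15,0,0,0,0],[1,0,0,0,0,0,0]]]'

```text
t: 21.35
tool_pos: [0.4409, -0.1432, 0.139]
orientation: [2.187, 2.25, 0.005]
force: [-2.2, 1.6, 18.1]
opening: 0.0003
```

```bash
python3 -c "
from h import *
tilt('pics/w20.png')"
```

```text
lid px (245, 215, 78, 39) lid pt [ 0.441 -0.141  0.107] tilt~ 46.0 tcp [ 0.4409 -0.1432  0.139 ] F [-2.2  1.6 18.1]
```

View pics/w20.png

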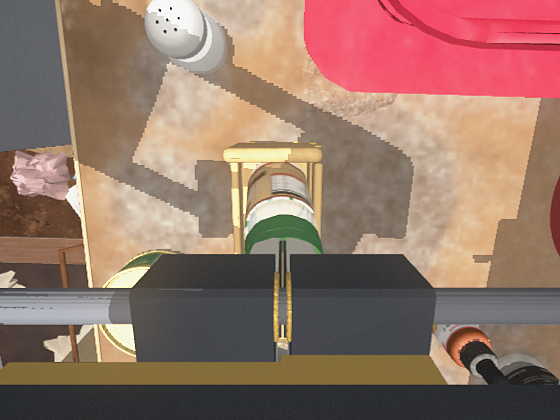

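The jar is nearly up, with the finger pressing on the lid's top (18 N). I'll drag forward a little while easing the pressure.

servo_tool --plan '[[[1,0,3,0,0,0,0],[1,0,3,0,0,0,0],[1,0,3,0.5,0,0,0],[1,0,0,0,0,0,0]]]'

```text
t: 21.8
tool_pos: [0.4402, -0.1348, 0.1384]
orientation: [2.189, 2.251, 0.003]
force: [-0.8, 1.7, 11.8]
opening: 0.0004
```

```bash
python3 -c "
from h import *
tilt('pics/w21.png')"
```

```text
lid px (245, 217, 79, 37) lid pt [ 0.441 -0.132  0.109] tilt~ 48.0 tcp [ 0.4402 -0.1348  0.1384] F [-0.8  1.7 11.8]
```

servo_tool --plan '[[[1,0,3,0,0,0,0],[1,0,3,0,0,0,0],[1,0,3,0,0,0,0],[1,0,0,0,0,0,0]]]'

```text
t: 22.25
tool_pos: [0.4392, -0.1255, 0.1369]
orientation: [-2.19, -2.252, -0.002]
force: [-0.5, 1.5, 6.2]
opening: 0.0004
```

```bash
python3 -c "
from h import *
tilt('pics/w22.png')
im=eyes.read_camera('scene');cv2.imwrite('pics/scene22.png',cv2.resize(im[160:290,250:400,::-1],None,fx=4,fy=4))"
```

```text
lid px (246, 220, 78, 34) lid pt [ 0.44  -0.124  0.105] tilt~ 45.0 tcp [ 0.4392 -0.1255  0.1369] F [-0.5  1.5  6.2]
```

View pics/scene22.png

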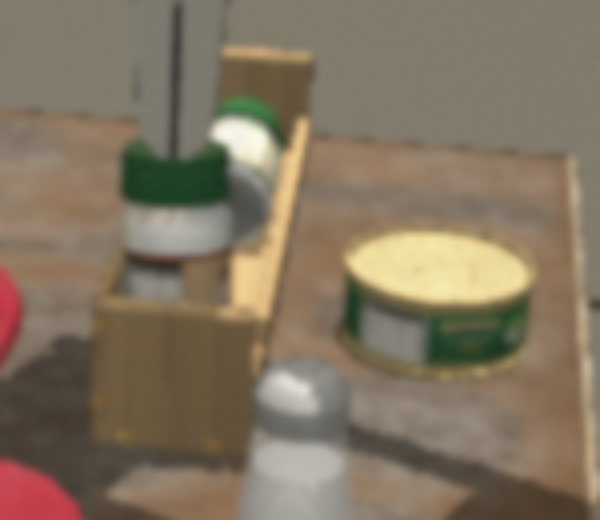

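Tip height and position put the tilt at about 80°, past the tipping point. I'll release upward so it settles.

servo_tool --plan '[[[1,0,2,0,0,0,0],[1,0,0,3,0,0,0],[1,0,0,6,0,0,0],[1,0,-10,30,0,0,0],[1,0,-10,30,0,0,0],[1,0,0,0,0,0,0]]]'

```text
t: 22.95
tool_pos: [0.4412, -0.1465, 0.2105]
orientation: [2.187, 2.246, 0.003]
force: [0.0, 0.1, 0.7]
opening: 0.0005
```

```bash
python3 -c "
from h import *
tilt('pics/w23.png')
print(lids(eyes.read_camera('top')))
"
```

```text
lid px (258, 155, 29, 10) lid pt [ 0.426 -0.137 -0.167] tilt~ -90.0 tcp [ 0.4412 -0.1465  0.2105] F [0.  0.1 0.7]
[([365, 231, 12, 20, 175], [370.6, 240.6])]
```

servo_tool --plan '[[[1,0.5,-37,0,0,0,0],[1,0.5,-37,0,0,0,0],[1,0.5,-37,0,0,0,0],[1,0.5,-37,0,0,0,0],[1,0.5,-37,0,0,0,0],[1,0.5,-37,0,0,0,0],[1,0,-35,0,0,0,0],[1,0,0,0,0,0,0]]]'

```text
t: 23.85
tool_pos: [0.4405, -0.4043, 0.203]
orientation: [-2.192, -2.246, 0.001]
force: [-0.8, 0.5, 0.0]
opening: 0.0004
```

```bash
python3 -c "
from h import *
print(monitor.read_state()['tool_pos'])
a=eyes.read_camera('scene')[160:290,250:400];b=eyes.read_camera('wrist')[:,:,::-1];t=eyes.read_camera('top')[200:290,210:430]
W=np.zeros((600,800,3),np.uint8);W[:390,:450]=cv2.resize(a[:,:,::-1],(450,390));W[:262,450:]=cv2.resize(b,(350,262));W[390:570,:440]=cv2.resize(t[:,:,::-1],(440,180))
cv2.imwrite('pics/all24.png',W)"
```

```text
[ 0.44052831 -0.40426032  0.20296228]
```

View pics/all24.png

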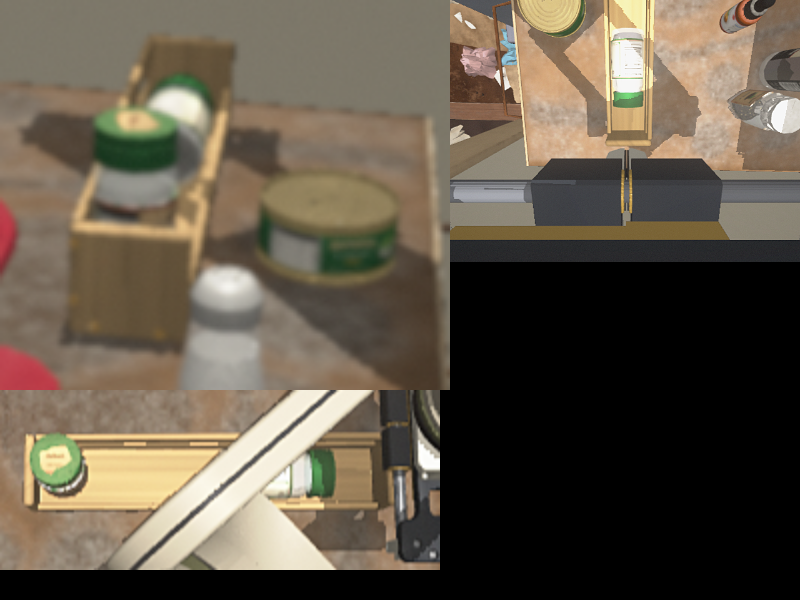

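The left jar stands upright at the cheek (lid at about (57,460) in the top inset). The right jar is undisturbed, with its lid end at about col 377 in the full top picture. I'll go down behind it.

```bash
python3 -c "
from h import *
im=eyes.read_camera('top');hsv=cv2.cvtColor(im,cv2.COLOR_RGB2HSV);m=cv2.inRange(hsv,(45,70,40),(90,255,255));m[:,:215]=0;m[:,270:]=0;m[:215]=0;m[260:]=0
k=max(cv2.findContours(m,0,2)[0],key=cv2.contourArea);c=cv2.minEnclosingCircle(k);print(c,ray('top',c[0],.118))
"
```

```text
((237.01806640625, 235.94578552246094), 14.091148376464844) [ 0.4344714  -0.12489699  0.118     ]
```

servo_tool --plan '[[[1,2,0,-25,0,0,0],[1,1,0,-25,0,0,0],[1,0,0,-25,0,0,0],[1,0,0,-25,0,0,0],[1,0,0,-25,0,0,0],[1,0,0,-18,0,0,0],[1,0,0,0,0,0,0]]]'

```text
t: 24.75
tool_pos: [0.4436, -0.3984, 0.0593]
orientation: [-2.185, -2.249, -0.001]
force: [0.3, 0.2, -0.4]
opening: 0.0004
```

servo_tool --plan '[[[1,0,5,0,0,0,0],[1,-0.3,10,0,0,0,0],[1,-0.3,12,0,0,0,0],[1,-0.3,12,0,0,0,0],[1,-0.3,12,0,0,0,0],[1,-0.3,12,0,0,0,0],[1,-0.3,12,0,0,0,0],[1,-0.3,12,0,0,0,0],[1,-0.3,12,0,0,0,0],[1,-0.3,10,0,0,0,0],[1,-0.3,6,0,0,0,0],[1,0,4,0,0,0,0]]]'

```text
t: 25.95
tool_pos: [0.442, -0.2821, 0.0625]
orientation: [-2.191, -2.251, 0.0]
force: [-0.8, -1.2, -0.3]
opening: 0.0003
```

servo_tool --plan '[[[1,0,4,0,0,0,0],[1,0,4,0,0,0,0],[1,0,3,0,0,0,0],[1,0,2,0,0,0,0],[1,0,1.5,0,0,0,0],[1,0,0,0,0,0,0]]]'

```text
t: 26.55
tool_pos: [0.4421, -0.2681, 0.0626]
orientation: [-2.191, -2.251, -0.0]
force: [-0.2, -0.7, -0.8]
opening: 0.0005
```

```bash
python3 -c "
from h import *
tilt('pics/w25.png')"
```

```text
lid px (235, 197, 83, 47) lid pt [ 0.438 -0.254  0.04 ] tilt~ 2.0 tcp [ 0.4421 -0.2681  0.0626] F [-0.2 -0.7 -0.8]
```

servo_tool --plan '[[[1,-0.5,2,-3,0,0,0],[1,0,2,0,0,0,0],[1,0,1.5,0,0,0,0],[1,0,1,0,0,0,0],[1,0,0,0,0,0,0]]]'

```text
t: 27.1
tool_pos: [0.4416, -0.2615, 0.0596]
orientation: [-2.191, -2.251, -0.0]
force: [0.7, 0.3, 0.6]
opening: 0.0001
```

servo_tool --plan '[[[1,0,0.7,0,0,0,0],[1,0,0.7,0,0,0,0],[1,0,0,0,0,0,0]]]'

```text
t: 27.4
tool_pos: [0.4417, -0.2609, 0.0599]
orientation: [2.191, 2.25, -0.001]
force: [0.5, -3.2, 0.1]
opening: 0.0005
```

servo_tool --plan '[[[1,0,0.8,4,0,0,0],[1,0,0,5.5,0,0,0],[1,0,0,5.5,0,0,0],[1,0,0.2,5.5,0,0,0],[1,0,0.5,5.5,0,0,0],[1,0,1.0,5,0,0,0],[1,0,8,17,0,0,0],[1,0,12,15,0,0,0],[1,0,16,11,0,0,0],[1,0,18,6,0,0,0],[1,0,16,0,0,0,0],[1,0,4,0,0,0,0]]]'

```text
t: 28.6
tool_pos: [0.4413, -0.1818, 0.1392]
orientation: [-2.189, -2.252, -0.001]
force: [-0.1, -0.6, -0.8]
opening: 0.0007
```

```bash
python3 -c "
from h import *
tilt('pics/w26.png')"
```

```text
lid px (281, 325, 3, 13) lid pt [ 0.527 -3.146 -4.207] tilt~ -90.0 tcp [ 0.4413 -0.1818  0.1392] F [-0.1 -0.6 -0.8]
```

servo_tool --plan '[[[1,0,-5,25,0,0,0],[1,0,-35,25,0,0,0],[1,0,-40,20,0,0,0],[1,0,-40,0,0,0,0],[1,0,-40,0,0,0,0],[1,0,-40,0,0,0,0],[1,0,0,0,0,0,0]]]'

```text
t: 29.35
tool_pos: [0.44, -0.3881, 0.2079]
orientation: [-2.194, -2.246, 0.002]
force: [-0.1, 0.8, -1.3]
opening: 0.0004
```

```bash
python3 -c "
from h import *
print(monitor.read_state()['tool_pos'])
for n in('top','scene','wrist'):
    im=eyes.read_camera(n);cv2.imwrite(f'pics/{n}27.png',im[:,:,::-1]);hsv=cv2.cvtColor(im,cv2.COLOR_RGB2HSV);m=cv2.inRange(hsv,(45,70,15),(92,255,255))
    for k in cv2.findContours(m,0,2)[0]:
        if cv2.contourArea(k)>40:
            c,r=cv2.minEnclosingCircle(k);print(n,cv2.boundingRect(k),np.round(c,1),round(r,1),ray(n,c,.118).round(3),ray(n,c,.04).round(3))
"
```

```text
[ 0.44002997 -0.38808514  0.20791929]
top (225, 222, 25, 26) [236.7 234.9] 13.2 [ 0.436 -0.124  0.118] [ 0.447 -0.118  0.04 ]
scene (357, 236, 24, 15) [368.5 243. ] 13.5 [ 0.317 -0.002  0.118] [ 0.314 -0.164  0.04 ]
scene (281, 198, 32, 19) [296.4 206.5] 15.8 [ 0.431 -0.107  0.118] [ 0.459 -0.298  0.04 ]
wrist (263, 48, 49, 31) [287.   64.5] 27.5 [ 0.441 -0.28   0.118] [ 0.441 -0.268  0.04 ]
wrist (173, 33, 41, 43) [192.5  54. ] 28.7 [ 0.377 -0.275  0.118] [ 0.358 -0.261  0.04 ]
```

Jar 2 fell back and lies with its lid end near y = -0.278, while jar 1 still stands at (0.436, -0.124). I'll retry with a lower contact and read the forces row by row.

servo_tool --plan '[[[1,0.5,39,0,0,0,0],[1,0.5,37,-10,0,0,0],[1,0,0,-28,0,0,0],[1,0,0,-28,0,0,0],[1,0,0,-28,0,0,0],[1,0,0,-28,0,0,0],[1,0,0,-29,0,0,0],[1,0,0,0,0,0,0]]]'

```text
t: 30.3
tool_pos: [0.4399, -0.3042, 0.0543]
orientation: [-2.184, -2.247, 0.001]
force: [-0.3, 1.4, -0.1]
opening: 0.0004
```

servo_tool --plan '[[[1,0,6,0,0,0,0],[1,0,8,0,0,0,0],[1,0,8,0,0,0,0],[1,0,8,0,0,0,0],[1,0,6,0,0,0,0],[1,0,5,0,0,0,0],[1,0,3,0,0,0,0],[1,0,0,0,0,0,0]]]'

```text
t: 31.1
tool_pos: [0.4425, -0.2633, 0.0586]
orientation: [-2.191, -2.251, -0.0]
force: [0.8, -0.5, -0.6]
opening: 0.0003
```

servo_tool --plan '[[[1,0,1,-2,0,0,0],[1,0,1,0,0,0,0],[1,0,0.7,0,0,0,0],[1,0,0.5,0,0,0,0],[1,0,0,0,0,0,0]]]'

```text
t: 31.6
tool_pos: [0.4426, -0.2609, 0.0566]
orientation: [2.191, 2.251, -0.0]
force: [0.8, -3.3, -1.0]
opening: 0.0006
```

```bash
python3 -c "
from h import *
tilt('pics/w28.png')"
```

```text
lid px (238, 200, 86, 49) lid pt [ 0.441 -0.247  0.04 ] tilt~ 3.0 tcp [ 0.4426 -0.2609  0.0566] F [ 0.8 -3.3 -1. ]
```

servo_tool --plan '[[[1,0,0.8,4,0,0,0],[1,0,0,5.5,0,0,0],[1,0,0,5.5,0,0,0],[1,0,0.2,5.5,0,0,0],[1,0,0.5,5.5,0,0,0],[1,0,1.0,5,0,0,0]]]'

```text
t: 32.25
tool_pos: [0.4429, -0.259, 0.0885]
orientation: [2.19, 2.25, -0.001]
force: [-0.3, -5.9, 0.7]
opening: 0.0001
```

servo_tool --plan '[[[1,0,8,16,0,0,0]]]'

```text
t: 32.35
tool_pos: [0.4429, -0.2535, 0.1046]
orientation: [2.189, 2.246, -0.005]
force: [0.4, -17.5, 5.1]
opening: 0.0006
```

servo_tool --plan '[[[1,0,12,14,0,0,0]]]'

```text
t: 32.45
tool_pos: [0.4444, -0.2422, 0.1212]
orientation: [2.187, 2.243, -0.003]
force: [0.9, -1.1, 1.2]
opening: -0.0001
```

servo_tool --plan '[[[1,0,16,10,0,0,0]]]'

```text
t: 32.55
tool_pos: [0.4443, -0.2246, 0.1311]
orientation: [2.188, 2.245, -0.001]
force: [0.3, -6.5, 7.4]
opening: 0.0006
```

servo_tool --plan '[[[1,0,18,5,0,0,0],[1,0,15,0,0,0,0]]]'

```text
t: 32.75
tool_pos: [0.4456, -0.1911, 0.1379]
orientation: [2.185, 2.244, 0.002]
force: [-1.3, -4.3, 22.6]
opening: 0.0004
```

```bash
python3 -c "
from h import *
tilt('pics/w29.png')"
```

```text
lid px (240, 209, 79, 45) lid pt [ 0.443 -0.184  0.107] tilt~ 47.0 tcp [ 0.4456 -0.1911  0.1379] F [-1.3 -4.3 22.6]
```

This is the same state jar 1 reached, so I'll drag forward as before.

servo_tool --plan '[[[1,0,3,0,0,0,0],[1,0,3,0,0,0,0],[1,0,3,0.5,0,0,0],[1,0,3,0,0,0,0],[1,0,3,0,0,0,0],[1,0,0,0,0,0,0]]]'

```text
t: 33.4
tool_pos: [0.4447, -0.174, 0.1365]
orientation: [2.188, 2.249, 0.005]
force: [-0.7, 3.0, 17.0]
opening: 0.0004
```

servo_tool --plan '[[[1,0,3,0,0,0,0],[1,0,3,0,0,0,0],[1,0,0,0,0,0,0]]]'

```text
t: 33.7
tool_pos: [0.4438, -0.1675, 0.1353]
orientation: [2.189, 2.25, 0.004]
force: [-1.3, 2.5, 12.5]
opening: 0.0005
```

```bash
python3 -c "
from h import *
tilt('pics/w30.png')"
```

```text
lid px (241, 221, 78, 33) lid pt [ 0.442 -0.167  0.103] tilt~ 43.0 tcp [ 0.4438 -0.1675  0.1353] F [-1.3  2.5 12.5]
```

servo_tool --plan '[[[1,0,2,0,0,0,0],[1,0,0,3,0,0,0],[1,0,0,6,0,0,0],[1,0,0,25,0,0,0],[1,0,-20,30,0,0,0],[1,0,-40,20,0,0,0],[1,0,-45,0,0,0,0],[1,0,-45,0,0,0,0],[1,0,-45,0,0,0,0],[1,0,0,0,0,0,0]]]'

```text
t: 34.75
tool_pos: [0.4412, -0.3654, 0.2162]
orientation: [-2.195, -2.246, 0.002]
force: [-0.2, 0.8, -0.7]
opening: 0.0007
```

```bash
python3 -c "
from h import *
print(monitor.read_state()['tool_pos'])
P={}
for n in('top','scene','wrist'):
    im=eyes.read_camera(n);P[n]=im[:,:,::-1];hsv=cv2.cvtColor(im,cv2.COLOR_RGB2HSV);m=cv2.inRange(hsv,(45,70,15),(92,255,255))
    for k in cv2.findContours(m,0,2)[0]:
        if cv2.contourArea(k)>40:
            c,r=cv2.minEnclosingCircle(k);print(n,cv2.boundingRect(k),np.round(c,1),round(r,1),ray(n,c,.118).round(3),ray(n,c,.04).round(3))
for n,uv,z in(('shaker',(184,270),.09),('dropper',(309,155),.1)):pass
W=np.zeros((600,800,3),np.uint8);W[:390,:450]=cv2.resize(P['scene'][160:290,250:400],(450,390));W[:262,450:]=cv2.resize(P['wrist'],(350,262));W[270:600,450:]=cv2.resize(P['top'][130:330,160:410],(350,330))
cv2.imwrite('pics/all31.png',W)"
```

```text
[ 0.44119805 -0.36541929  0.21624841]
top (224, 222, 52, 26) [249.5 232.5] 25.5 [ 0.441 -0.146  0.118] [ 0.453 -0.142  0.04 ]
scene (357, 236, 24, 15) [368.5 242.5] 13.2 [ 0.317 -0.003  0.118] [ 0.314 -0.166  0.04 ]
scene (281, 187, 32, 30) [297. 201.] 18.6 [ 0.434 -0.131  0.118] [ 0.463 -0.328  0.04 ]
```

View pics/all31.png

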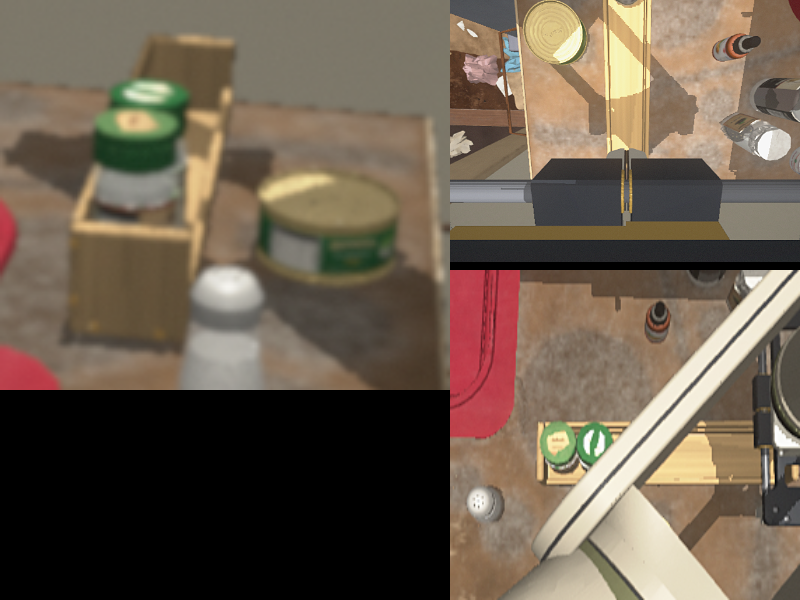

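Both jars stand side by side at the left end, with lids at top-view cols 224–276 and rows 222–248. The bystanders are where they were and the arm is clear, so I'm handing in.

```bash
python3 -c "
from plant import job,monitor
print(monitor.read_state()['force']);print(job.close_job())"
```

```text
[-0.11664519  0.4734197  -0.45725782]
the job is handed in; nothing more can be done
None
```

Both jars are standing upright in the rack, side by side from its left end, and I handed the job in at about 35 s of the 58 s. It gave no verdict.

**How it went:** I pushed each lid with the closed fingertips until the foot was stopped, by the left cheek for the first jar and by the first jar for the second. Then I raised the lid slowly to about 18° and tipped the jar up with a quick arc. The left jar needed four tries and the right jar two. On the failed tries the fingertip slipped off the lid and the jar dropped back flat in the rack. Once the fingertip also came down on top of the lying left jar with about 28 N.

**Last checks:**
- **Positions:** from the camera images, the left jar is at about +138 mm and the right jar at about +93 mm along the rack, against the 60 mm needed. The right jar's figure is rougher, because the two lids merged in the colour mask.
- **Upright:** I judged this by eye from the scene and top views and did not measure the angle.
- **Bystanders:** the tin, shaker, dropper bottle and third jar all look standing and unmoved in the last images. I did not re-measure them.
- **Robot:** the arm is clear, with a force reading below 1 N.

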